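# One turn of the mould press

### The arm

A 6-joint arm with a two-finger parallel gripper is mounted at the origin on the work surface. World frame = base frame: x ahead of the robot, y to its left, z up, the work surface at z = 0. Lengths are in mm, angles in rad, forces in N, time in s.
With the tool pointing down it reaches from about 400 to 925 mm from the base axis. Payload 12.5 kg.
Tool frame: the origin (TCP) lies midway between the tips of the shut fingers; the grasp point (between the pads) lies env.grasp_offset behind it (env.grasp_offset is the distance from the TCP to the grasp point, in mm); x points along the fingers, y is the direction in which the jaws open and shut, and the axes are right-handed (so a half turn about x gives the same grasp; the last joint's range is limited). The gripper opens to 95 mm and grips with 3 to 60 N. Pads are 20 mm wide; open, the fingers measure 119 mm over their backs; the gripper's body (75 mm by 180 mm) begins 59 mm behind the grasp point.
Start: joints at [-1.321, 0.491, 1.559, -0, 1.092, -0.106], TCP at [217.736, -585.865, 214.661] pointing down, gripper open.
Joint ranges: [-3.1, 3.1], [-0.84, 2.19], [0.05, 2.79], [-1.13, 4.28], [0.06, 2.93], [-2.69, 2.69]. Speed limits (rad/s): [2.22, 2.22, 2.79, 3.14, 3.14, 3.14].

### API

Orientations are given as [roll, pitch, yaw] about the fixed x, y, z axes, in that order (R = Rz(yaw) Ry(pitch) Rx(roll)).
In Python, from cell import env gives the robot as it stands.
- The arm moves only by the tool apply_moves, never from a script. Its arguments are lists of equal length, an entry for each row: "offset": the shift along the world's x, y, z in units of 25 mm (1.0 is 25 mm), a list of three; "yaw": the turn about the world's z in units of 6 degrees (1.0 is 6 degrees); "jaw": the closure, from -1 (fully open) to 1 (shut), so that 0 is half open. A call has 1 to 20 rows; each row is the pose to reach, as a shift and turn from the pose measured when the call began; what a row does not reach only later rows make up. A row lasts 1/8 s, in which the tool goes at most 62.5 mm and 10.7 degrees, less where a joint would pass 70% of its speed; a pose out of reach is approached as far as the arm can. A call with a gripper value outside its range is refused whole. The fingers move at their own pace and stop on an object; the grip force is fixed at half the most. Time passes only in rows, so rows that repeat a pose let the fingers close. It gives the time, the measured TCP pose, the force and the opening at its end, in the units of the state.
- env.state(): the state, without advancing time (a new reading comes with each control period).
- env.read_camera(name): name is "scene" or "side" or "wrist"; returns a dict with "frame" (400x640x3 uint8, red, green, blue), "fx", "fy", "cx", "cy" (pixels), "xyz" and "rotation" of the camera in the world; the wrist camera has in their place "hand_eye" (4x4, takes a point from camera to tool coordinates, whose origin is the TCP and whose axes are the tool frame's). Camera axes: x right, y down, z forward; pixel columns grow to the right and rows downward; lengths in mm; the calibration is good to about 2 mm. A picture is of the moment at which its call begins: read the wrist's pose just before it. There is no depth.
- env.job_done(): hands the job in, once; it reports no verdict.
The state is a dict: "t": time; "joints": joint angles; "qvel": joint speeds; "tau": joint torques, N m; "eef_pos": TCP position; "tcp_rot": TCP orientation; "ft_force": force on the tool from outside, world axes, zero at the start; "moment": the same for the moment, N m; "opening": opening from 0.0 (shut) to 1.0 (fully open).
Only numpy, scipy, OpenCV 4.12 (cv2) and the standard library are available. Lean on these libraries where they do the work, as an engineer would, in place of code of your own. Each camera call takes 0.05 s, during which the arm holds its last target.

### The job

Lower the plate of the green mould press by exactly one full turn of its hand wheel: with the fingertips, push the red upright handle round clockwise, as seen from above, until it is back where it started, and leave it there. Only push it, gently: do not grip or pinch anything, and leave the pots, mug, jar, brush and rib standing where they are.

Things in the scene. Friction and masses are not known exactly. Their poses are not given: they have to be found in the camera images.
- crank_handle: Red upright handle on the rim of the press's dark hand wheel: a vertical cylinder 20 mm across that can spin on its own axis, its axis 75 mm from the wheel's axis. Origin at its foot on the rim, 211 mm above the table; the red grip runs from 10 to 68 mm above the origin, with a 12 mm steel neck below. It starts on the robot's side of the wheel, up to 110 degrees either way from straight towards the robot.
- hub (a point): Point on the vertical axis of the hand wheel, 215 mm above the table. The wheel turns about this axis at constant height: rim a 14 mm round bar on a circle of 75 mm radius, top of the rim 212 mm above the table; three spokes; hub 42 mm across, up to 218 mm; an 18 mm steel screw stands up through the hub to about 265 mm above the table.
- press: Green screw press, fixed to the table: base 200 x 260 mm (its x by y), two columns, a crosshead under the wheel, and a steel plate that the screw lowers 12 mm a turn over a white plaster mould. Origin under the middle of the base, below the wheel's axis. Apart from the hub, screw and handle nothing of it is higher than the rim.
- wheel (a joint): Angle of the hand wheel in rad. It grows as the wheel is turned clockwise seen from above (which lowers the plate); one turn is 6.283. It starts somewhere between -1.4 and 1.4; stops at -1.7 and 14.2. The wheel turns stiffly, stays where it is left, and needs about 3 to 5 N at the handle.
- pot_a: Bystander: small loose terracotta pot, 54 mm across, 60 mm tall; origin under its centre; it stands by the left (+y) side of the press.
- pot_b: Bystander: small loose terracotta pot, 54 mm across, 60 mm tall; origin under its centre; it stands between the press and the robot.
- pot_c: Bystander: small loose terracotta pot, 54 mm across, 60 mm tall; origin under its centre; it stands towards the right edge of the table.
- mug: Bystander: loose terracotta mug, 72 mm across, 85 mm tall, by the right (-y) side of the press; origin under its centre.
- glaze_jar: Bystander: loose blue jar with a white cap, 60 mm across, 85 mm tall, towards the left edge of the table; origin under its centre.
- brush: Bystander: loose brush lying towards the left edge of the table; its length is along its x axis.
- rib: Bystander: loose wooden potter's rib, a disc 68 mm across and 12 mm thick, towards the right edge of the table; origin under its centre.

How it is judged:
By the outcome, as a careful person would: the job done as asked, in the order asked, and still so for the second after the job is handed in, with the robot touching nothing.
It also fails if it takes over 64 s, if anything falls off the work surface, if the arm or the gripper's body presses on something with over 40 N, if the wrist force passes 120 N, or if a joint passes its speed limit or range.

## Working session

There is one attempt and no reset: what is moved stays moved. The work goes in short steps, Python scripts to look and compute and a tool call to move; the robot and the scene stay as the last step left them, time stands still between calls to the robot, and variables do not carry over. Pictures are saved under pics/ and viewed, and the job is handed in when it is done.

Besides the shell and the picture viewer there is one more tool, called as name(argument=value, ...), one argument or row to a line, values as JSON. apply_moves: Moves the arm, as the interface text tells. Its arguments: {"type":"object","properties":{"offset":{"type":"array"},"yaw":{"type":"array"},"jaw":{"type":"array"}},"required":["offset","yaw","jaw"]}

```bash
ls; mkdir -p pics; python3 - <<'E'
from cell import env
import cv2
s=env.state()
print({k:(s[k]) for k in s}, env.grasp_offset)
for n in ["scene","side","wrist"]:
    c=env.read_camera(n); cv2.imwrite(f"pics/{n}0.png",c["frame"][:,:,::-1])
    print(n,{k:c[k] for k in c if k!="frame"})
E
```

```text
pics
{'t': 0.0, 'joints': array([-1.32060955e+00,  4.91530232e-01,  1.55943972e+00, -1.36901423e-06,
        1.09173641e+00, -1.05589630e-01]), 'qvel': array([-6.13515658e-04, -1.26565490e-03,  4.48599718e-05, -1.41430370e-03,
        3.85786305e-04, -9.84800472e-04]), 'tau': array([-1.00701440e-03, -6.12645650e+01, -2.58177173e+01,  6.91936864e-02,
        4.83012199e-02, -1.29078526e-04]), 'eef_pos': array([ 217.66383416, -585.60697157,  214.08332973]), 'tcp_rot': array([-1.67529573,  1.56968261,  1.82207396]), 'ft_force': array([-0.93160944,  0.24340307, -0.55105216]), 'moment': array([0.07797182, 0.06371945, 0.01611763]), 'opening': 0.9997991716092586} 18.8
scene {'fx': 402.71264414837884, 'fy': 402.71264414837884, 'cx': 319.9969933864709, 'cy': 202.82664737527327, 'xyz': array([1378.01275384, -787.10577455,  945.82064845]), 'rotation': array([-2.18519712, -0.02300019,  0.84000628])}
side {'fx': 386.95454968298856, 'fy': 386.95454968298856, 'cx': 323.9357586726261, 'cy': 199.5904555061162, 'xyz': array([156.28319816, 829.80936977, 750.52777965]), 'rotation': array([-2.15232733, -0.00739639, -2.71721968])}
wrist {'fx': 358.8019186940764, 'fy': 358.8019186940764, 'cx': 321.29881288930494, 'cy': 203.56315387550703, 'hand_eye': array([[ 9.44419636e-04, -2.58611084e-01,  9.65981064e-01,
        -1.69681156e+02],
       [ 9.99999013e-01, -7.60667148e-04, -1.18132301e-03,
         5.55814064e-01],
       [ 1.04029328e-03,  9.65981226e-01,  2.58610110e-01,
        -7.15322553e+01],
       [ 0.00000000e+00,  0.00000000e+00,  0.00000000e+00,
         1.00000000e+00]])}
```

View pics/scene0.png

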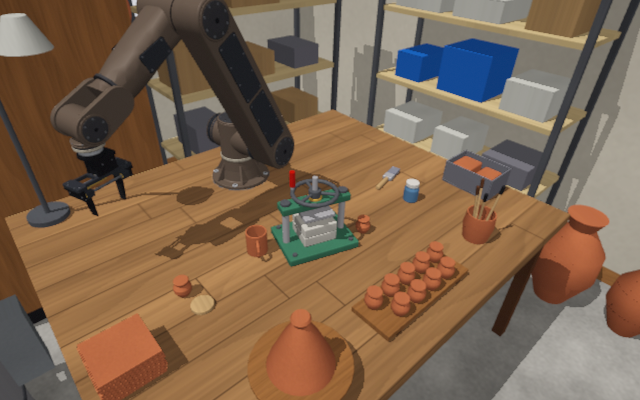

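View pics/side0.png

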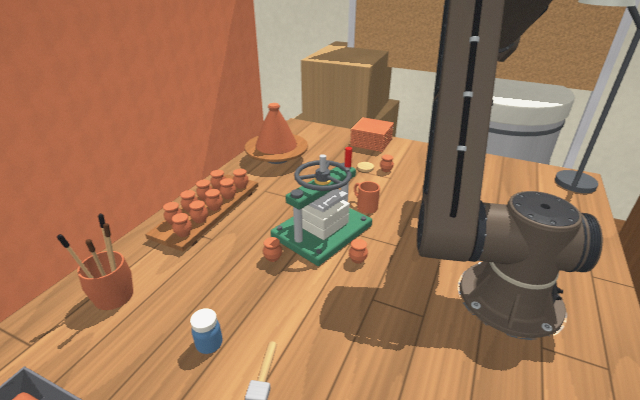

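View pics/wrist0.png

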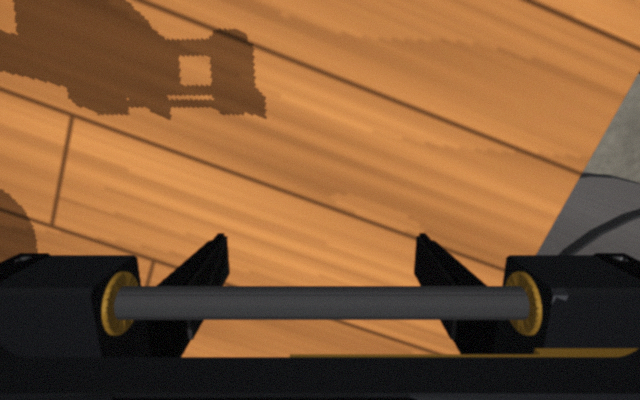

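The scene view shows the handle at about (292,180) and the screw top at about (315,180). In the side view they're at (348,157) and (323,158). Next I'll triangulate both.

```bash
cat > h.py <<'E'
import numpy as np, cv2
from scipy.spatial.transform import Rotation as R
def ray(c,u,v):
    d=R.from_euler('xyz',c["rotation"]).as_matrix()@np.array([(u-c["cx"])/c["fx"],(v-c["cy"])/c["fy"],1])
    return np.array(c["xyz"]),d/np.linalg.norm(d)
def tri(c1,p1,c2,p2):
    o1,d1=ray(c1,*p1);o2,d2=ray(c2,*p2)
    t=np.linalg.lstsq(np.c_[d1,-d2],o2-o1,rcond=None)[0]
    a=o1+t[0]*d1;b=o2+t[1]*d2
    return (a+b)/2,np.linalg.norm(a-b)
def plane(c,u,v,z):
    o,d=ray(c,u,v); return o+d*(z-o[2])/d[2]
def red(c,box=None):
    f=c["frame"].astype(int); m=(f[:,:,0]>90)&(f[:,:,1]<45)&(f[:,:,2]<45)
    n,l,s,ce=cv2.connectedComponentsWithStats(m.astype(np.uint8))
    if n<2:return None
    i=1+np.argmax(s[1:,4]); return ce[i],s[i]
E
python3 - <<'E'
from h import *; from cell import env
a=env.read_camera("scene");b=env.read_camera("side")
ra,rb=red(a),red(b);print(ra,rb)
print(tri(a,ra[0],b,rb[0]))
cv2.imwrite("pics/z1.png",np.hstack([cv2.resize(c["frame"][y:y+100,x:x+100,::-1],(400,400),interpolation=cv2.INTER_NEAREST) for c,x,y in((a,265,155),(b,275,130))]))
E
```

```text
(array([291.73913043, 178.36956522]), array([289, 171,   7,  16,  92], dtype=int32)) (array([348.        , 157.89534884]), array([345, 150,   7,  17,  86], dtype=int32))
(array([492.75680937, -93.81062867, 249.02349232]), np.float64(4.185016807447387))
```

View pics/z1.png

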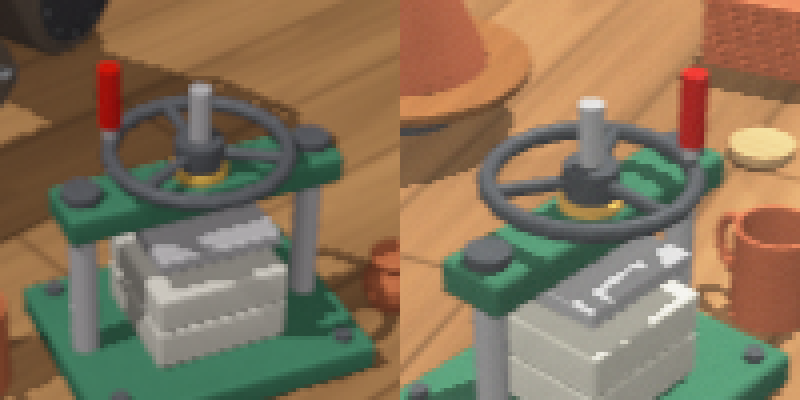

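```bash
python3 - <<'E'
from h import *; from cell import env
a=env.read_camera("scene");b=env.read_camera("side")
print(tri(a,(315,177),b,(323,156)))
h=tri(a,red(a)[0],b,red(b)[0])[0]
# wheel: dark grey mask, ray to z=205 (bar centre), circle fit
for c,box in((a,(285,175,345,212)),(b,(290,155,356,195))):
    f=c["frame"].astype(int); g=f.max(2); m=(g<95)&(g-f.min(2)<22)
    x0,y0,x1,y1=box; mm=np.zeros_like(m);mm[y0:y1,x0:x1]=m[y0:y1,x0:x1]
    v,u=np.nonzero(mm); P=np.array([plane(c,x,y,205)[:2] for x,y in zip(u,v)])
    # robust circle with R=75
    from scipy.optimize import least_squares
    r=least_squares(lambda p:np.hypot(*(P-p).T)-75,P.mean(0),loss='soft_l1',f_scale=4)
    e=np.abs(r.fun); d=np.hypot(*(P-r.x).T)
    print(r.x,len(P),(abs(d-75)<10).sum(), np.hypot(*(h[:2]-r.x)))
E
```

```text
(array([550.460571  , -45.63660849, 263.7192802 ]), np.float64(0.5147890489236632))
[552.90488869 -50.83981433] 555 273 73.77663836677088
[547.32892534 -44.64634292] 403 236 73.32064201389456
```

```bash
python3 - <<'E'
from h import *; from cell import env
s=env.state(); print(R.from_euler('xyz',s["tcp_rot"]).as_matrix().round(3), s["eef_pos"],s["t"])
print((np.array([530,-120,300])-s["eef_pos"])/25)
E
```

```text
[[-0.     0.348 -0.937]
 [ 0.    -0.937 -0.348]
 [-1.    -0.    -0.   ]] [ 217.72341992 -585.81791169  214.53528108] 0.35
[12.4910632  18.63271647  3.41858876]
```

apply_moves(
  offset=[
    [0, 0, 2],
    [0, 0, 3.6],
    [1.2, 1.9, 3.6],
    [2.5, 3.7, 3.6],
    [3.7, 5.6, 3.6],
    [5, 7.5, 3.6],
    [6.2, 9.3, 3.6],
    [7.5, 11.2, 3.6],
    [8.7, 13, 3.6],
    [10, 14.9, 3.6],
    [11.2, 16.8, 3.6],
    [12.5, 18.4, 3.6],
    [12.5, 18.4, 3.6],
    [12.5, 18.4, 3.6],
    [12.5, 18.4, 3.6],
  ],
  yaw=[0, 0, 0, 0, 0, 0, 0, 0, 0, 0, 0, 0, 0, 0, 0],
  jaw=[1, 1, 1, 1, 1, 1, 1, 1, 1, 1, 1, 1, 1, 1, 1],
)

```text
t: 2.22
eef_pos: [529.7, -126.7, 304.6]
tcp_rot: [-0.8, 1.571, 2.696]
ft_force: [0.3, 0.2, 0.3]
opening: 0.005
```

```bash
cat > look.py <<'E'
from h import *; from cell import env
import sys
s=env.state(); print(s["t"],s["eef_pos"].round(1),s["ft_force"].round(1),s["opening"],s["joints"].round(2))
a=env.read_camera("scene");b=env.read_camera("side");w=env.read_camera("wrist")
ra,rb=red(a),red(b);print(ra,rb)
if ra is not None and rb is not None: 
    h=tri(a,ra[0],b,rb[0]); print(h, np.degrees(np.arctan2(h[0][1]+47,h[0][0]-550))%360)
n=sys.argv[1]
cr=[cv2.resize(c["frame"][y:y+120,x:x+120,::-1],(400,400),interpolation=cv2.INTER_NEAREST) for c,x,y in((a,255,120),(b,265,105))]
cv2.imwrite(f"pics/{n}.png",np.vstack([np.hstack(cr)[:340],cv2.resize(w["frame"][:,:,::-1],(800,500))[:260]]))
E
python3 look.py m1
```

```text
2.225 [ 529.7 -126.7  304.6] [0.3 0.2 0.3] 0.005492763622731779 [-0.36  0.29  1.63  0.    1.22  0.86]
(array([291.91549296, 179.38028169]), array([289, 172,   6,  15,  71], dtype=int32)) (array([348.05194805, 158.03896104]), array([346, 149,   5,  18,  77], dtype=int32))
(array([494.11357502, -95.35922043, 247.01658197]), np.float64(2.1003810161960232)) 220.8700446376587
```

View pics/m1.png

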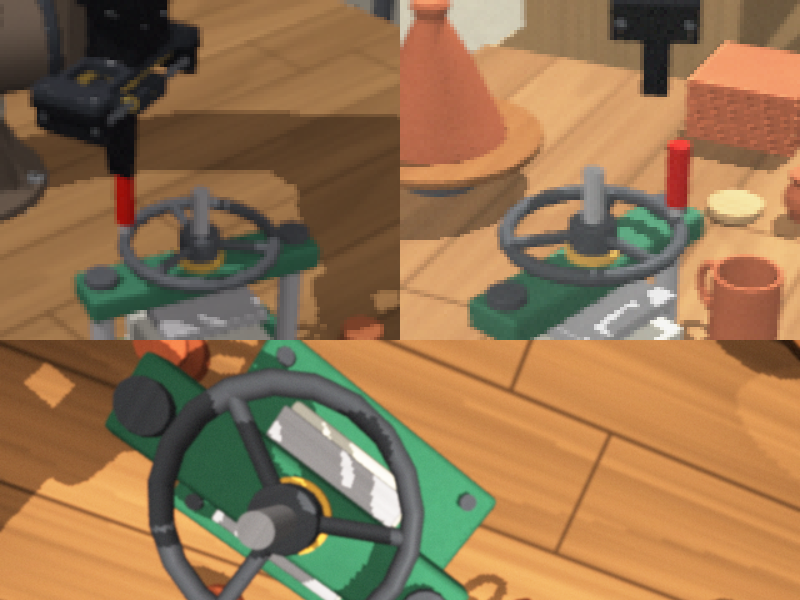

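apply_moves(
  offset=[
    [0, 0.2, -0.6],
    [0.1, 0.3, -1.2],
    [0.1, 0.3, -1.8],
    [0.1, 0.3, -2.4],
    [0.1, 0.3, -3],
    [0.1, 0.3, -3],
    [0.1, 0.3, -3],
  ],
  yaw=[0, 0, 0, 0, 0, 0, 0],
  jaw=[1, 1, 1, 1, 1, 1, 1],
)

```text
t: 3.25
eef_pos: [532.5, -119.2, 230.0]
tcp_rot: [2.643, 1.57, -0.144]
ft_force: [-0.1, -0.8, 0.4]
opening: 0.001
```

```bash
cat > arc.py <<'E'
import sys,json
from h import *; from cell import env
s=env.state(); p=s["eef_pos"]; H=np.array([float(sys.argv[3]),float(sys.argv[4])]) if len(sys.argv)>3 else np.array([550,-47.])
f0=np.degrees(np.arctan2(*(p[:2]-H)[::-1])); print("finger ang",f0%360,"rad",np.hypot(*(p[:2]-H)),s["ft_force"].round(1),p.round(1))
tot=float(sys.argv[1]);n=int(sys.argv[2]); out=[]
r0=np.hypot(*(p[:2]-H))
for i in range(1,n+1):
    a=np.radians(f0-tot*i/n); r=r0+(75-r0)*min(1,i/5)
    q=H+r*np.array([np.cos(a),np.sin(a)])
    out.append([round(float(x),2) for x in [(q[0]-p[0])/25,(q[1]-p[1])/25,(230-p[2])/25]])
print(out)
E
python3 look.py m2; python3 arc.py 66 20
```

```text
3.25 [ 532.5 -119.2  230. ] [-0.1 -0.8  0.4] 0.0009059418257590912 [-0.34  0.36  1.73  0.    1.04  0.88]
None (array([348.05263158, 157.97368421]), array([345, 150,   6,  17,  76], dtype=int32))
finger ang 256.40779314739825 rad 74.31750869619111 [ 1.2 -0.1 -0.3] [ 532.5 -119.2  230.2]
[[-0.17, 0.04, -0.01], [-0.33, 0.09, -0.01], [-0.49, 0.15, -0.01], [-0.65, 0.22, -0.01], [-0.81, 0.29, -0.01], [-0.95, 0.38, -0.01], [-1.09, 0.48, -0.01], [-1.23, 0.59, -0.01], [-1.36, 0.71, -0.01], [-1.48, 0.83, -0.01], [-1.6, 0.96, -0.01], [-1.7, 1.09, -0.01], [-1.8, 1.23, -0.01], [-1.89, 1.38, -0.01], [-1.98, 1.53, -0.01], [-2.05, 1.69, -0.01], [-2.11, 1.85, -0.01], [-2.17, 2.01, -0.01], [-2.22, 2.18, -0.01], [-2.25, 2.35, -0.01]]
```

View pics/m2.png

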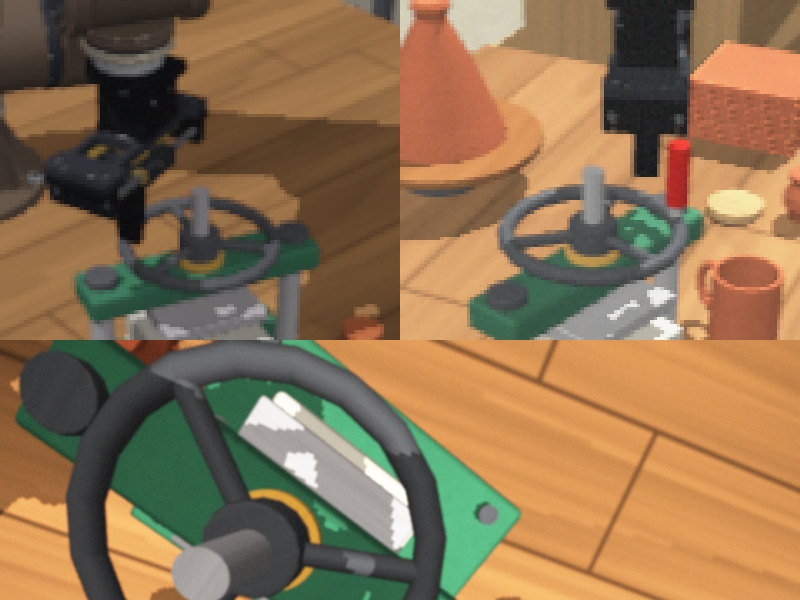

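apply_moves(
  offset=[
    [-0.17, 0.04, 0],
    [-0.33, 0.09, 0],
    [-0.49, 0.15, 0],
    [-0.65, 0.22, 0],
    [-0.81, 0.29, 0],
    [-0.95, 0.38, 0],
    [-1.09, 0.48, 0],
    [-1.23, 0.59, 0],
    [-1.36, 0.71, 0],
    [-1.48, 0.83, 0],
    [-1.6, 0.96, 0],
    [-1.7, 1.09, 0],
    [-1.8, 1.23, 0],
    [-1.89, 1.38, 0],
    [-1.98, 1.53, 0],
  ],
  yaw=[0, 0, 0, 0, 0, 0, 0, 0, 0, 0, 0, 0, 0, 0, 0],
  jaw=[1, 1, 1, 1, 1, 1, 1, 1, 1, 1, 1, 1, 1, 1, 1],
)

```text
t: 5.28
eef_pos: [482.9, -80.7, 230.2]
tcp_rot: [2.533, 1.57, -0.255]
ft_force: [2.5, -3.1, 1.0]
opening: 0.006
```

```bash
python3 look.py m3; python3 arc.py 66 20
```

```text
5.275 [482.9 -80.7 230.2] [ 2.5 -3.1  1. ] 0.005613937797506952 [-0.3   0.28  1.86  0.    1.    0.92]
(array([298.3125 , 174.34375]), array([297, 166,   3,  16,  32], dtype=int32)) (array([349.36697248, 163.12844037]), array([346, 154,   8,  20, 109], dtype=int32))
(array([480.2977011 , -60.99534977, 248.5594776 ]), np.float64(4.996704914361318)) 191.35331047047615
finger ang 206.5210942083096 rad 75.20688912285169 [ 0.4 -0.5  0.1] [482.7 -80.6 230.2]
[[-0.07, 0.16, -0.01], [-0.13, 0.32, -0.01], [-0.19, 0.48, -0.01], [-0.23, 0.65, -0.01], [-0.26, 0.82, -0.01], [-0.29, 0.99, -0.01], [-0.3, 1.16, -0.01], [-0.31, 1.34, -0.01], [-0.3, 1.51, -0.01], [-0.29, 1.68, -0.01], [-0.26, 1.85, -0.01], [-0.23, 2.02, -0.01], [-0.19, 2.19, -0.01], [-0.13, 2.35, -0.01], [-0.07, 2.51, -0.01], [0.0, 2.67, -0.01], [0.08, 2.82, -0.01], [0.17, 2.97, -0.01], [0.27, 3.11, -0.01], [0.38, 3.25, -0.01]]
```

View pics/m3.png

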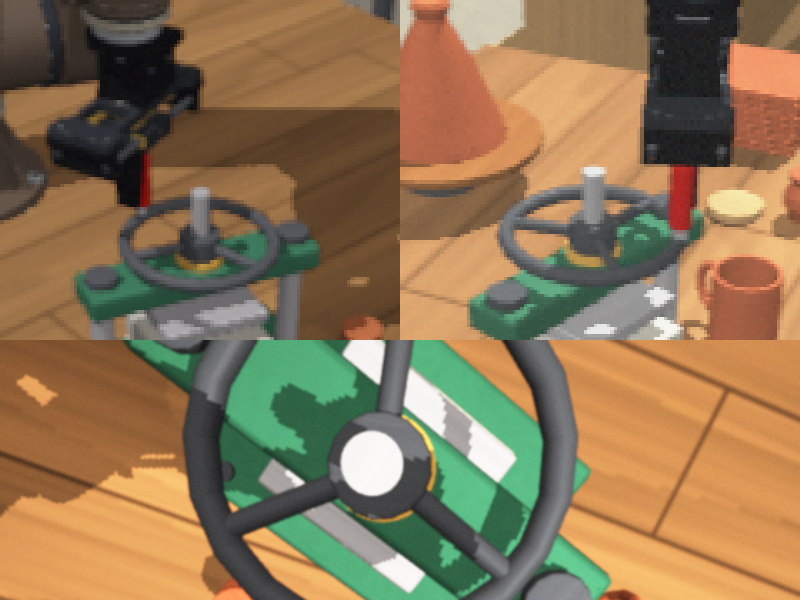

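```bash
python3 - <<'E'
from h import *; from cell import env
s=env.state(); w=env.read_camera("wrist")
T=np.eye(4);T[:3,:3]=R.from_euler('xyz',s["tcp_rot"]).as_matrix();T[:3,3]=s["eef_pos"]
T=T@w["hand_eye"]
g=cv2.cvtColor(w["frame"],cv2.COLOR_RGB2GRAY); m=(g>225).astype(np.uint8)
n,l,st,ce=cv2.connectedComponentsWithStats(m)
for i in range(1,n):
    if st[i,4]>300:
        u,v=ce[i]; d=T[:3,:3]@[(u-w["cx"])/w["fx"],(v-w["cy"])/w["fy"],1]; o=T[:3,3]
        print(ce[i],st[i],(o+d*(265-o[2])/d[2]))
E
```

```text
[292.9752907  12.7005814] [275   0  32  34 688] [575.85472291 -36.29479888 265.        ]
[339.6842661   49.50897571] [324  24  33  52 947] [570.49083201 -55.40293698 265.        ]
[391.04166667  89.73678862] [375  64  37  49 984] [564.35857535 -77.48909967 265.        ]
[296.89313371  98.15332989] [ 273   73   49   51 1937] [549.93070426 -46.76293095 265.        ]
[320.76896552 185.57068966] [300 172  39  29 580] [522.68564272 -65.98896539 265.        ]
```

apply_moves(
  offset=[
    [-0.07, 0.16, 0],
    [-0.13, 0.32, 0],
    [-0.19, 0.48, 0],
    [-0.23, 0.65, 0],
    [-0.26, 0.82, 0],
    [-0.29, 0.99, 0],
    [-0.3, 1.16, 0],
    [-0.31, 1.34, 0],
    [-0.3, 1.51, 0],
    [-0.29, 1.68, 0],
    [-0.26, 1.85, 0],
    [-0.23, 2.02, 0],
    [-0.19, 2.19, 0],
    [-0.13, 2.35, 0],
    [-0.07, 2.51, 0],
    [0.0, 2.67, 0],
    [0.08, 2.82, 0],
    [0.17, 2.97, 0],
    [0.27, 3.11, 0],
    [0.38, 3.25, 0],
  ],
  yaw=[0, 0, 0, 0, 0, 0, 0, 0, 0, 0, 0, 0, 0, 0, 0, 0, 0, 0, 0, 0],
  jaw=[1, 1, 1, 1, 1, 1, 1, 1, 1, 1, 1, 1, 1, 1, 1, 1, 1, 1, 1, 1],
)

```text
t: 7.98
eef_pos: [492.3, 0.9, 230.1]
tcp_rot: [-1.983, 1.57, 1.513]
ft_force: [-2.3, -2.6, -1.9]
opening: 0.0
```

```bash
python3 look.py m4; python3 arc.py 66 20
```

```text
7.975 [492.3   0.9 230.1] [-2.3 -2.6 -1.9] 0.00042517787489349803 [-0.13  0.28  1.86  0.    1.    1.08]
(array([320.45, 169.2 ]), array([318, 161,   6,  17,  80], dtype=int32)) (array([326.78504673, 174.6728972 ]), array([324, 167,   7,  17, 107], dtype=int32))
(array([508.23840112,  18.78310339, 248.65227082]), np.float64(4.357993543677276)) 122.40892288560936
finger ang 140.11507407480775 rad 74.78472128120343 [ 0.5 -0.1  0.2] [492.6   1.  230.2]
[[0.11, 0.13, -0.01], [0.23, 0.25, -0.01], [0.36, 0.37, -0.01], [0.49, 0.48, -0.01], [0.63, 0.58, -0.01], [0.78, 0.67, -0.01], [0.93, 0.75, -0.01], [1.09, 0.83, -0.01], [1.25, 0.89, -0.01], [1.41, 0.95, -0.01], [1.58, 0.99, -0.01], [1.75, 1.03, -0.01], [1.92, 1.06, -0.01], [2.09, 1.07, -0.01], [2.26, 1.08, -0.01], [2.44, 1.08, -0.01], [2.61, 1.07, -0.01], [2.78, 1.04, -0.01], [2.95, 1.01, -0.01], [3.12, 0.97, -0.01]]
```

View pics/m4.png

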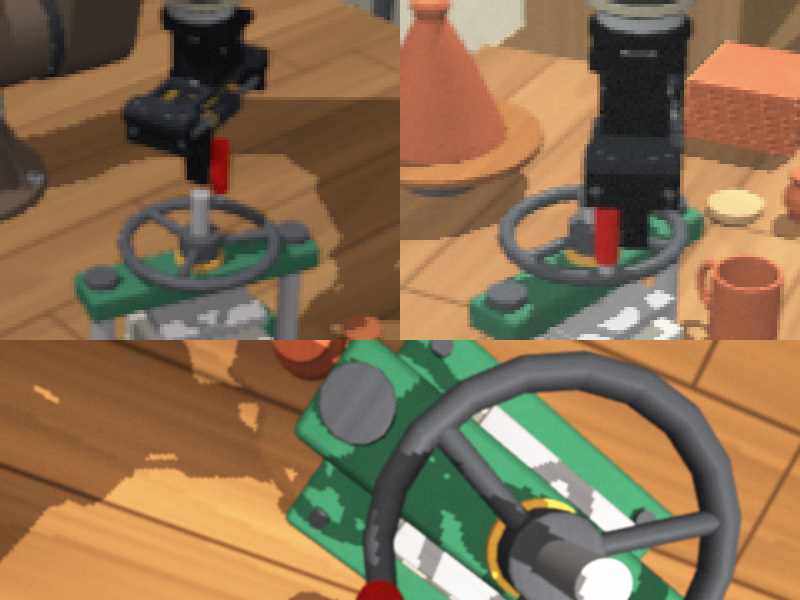

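The wrist view puts the hub at (549.9, -46.8), which agrees with my first estimate. The handle is now at 122°, with the finger trailing it cleanly.

apply_moves(
  offset=[
    [0.11, 0.13, 0],
    [0.23, 0.25, 0],
    [0.36, 0.37, 0],
    [0.49, 0.48, 0],
    [0.63, 0.58, 0],
    [0.78, 0.67, 0],
    [0.93, 0.75, 0],
    [1.09, 0.83, 0],
    [1.25, 0.89, 0],
    [1.41, 0.95, 0],
    [1.58, 0.99, 0],
    [1.75, 1.03, 0],
    [1.92, 1.06, 0],
    [2.09, 1.07, 0],
    [2.26, 1.08, 0],
    [2.44, 1.08, 0],
    [2.61, 1.07, 0],
    [2.78, 1.04, 0],
    [2.95, 1.01, 0],
    [3.12, 0.97, 0],
  ],
  yaw=[0, 0, 0, 0, 0, 0, 0, 0, 0, 0, 0, 0, 0, 0, 0, 0, 0, 0, 0, 0],
  jaw=[1, 1, 1, 1, 1, 1, 1, 1, 1, 1, 1, 1, 1, 1, 1, 1, 1, 1, 1, 1],
)

```text
t: 10.62
eef_pos: [570.8, 25.3, 230.0]
tcp_rot: [-2.597, 1.57, 0.899]
ft_force: [-3.6, 1.0, -2.5]
opening: 0.006
```

```bash
python3 look.py m5; python3 arc.py 66 20
```

```text
10.625 [570.8  25.3 230. ] [-3.6  1.  -2.5] 0.00634287473095886 [-0.07  0.4   1.67  0.    1.07  1.14]
(array([337.37209302, 179.23255814]), array([335, 171,   6,  18,  86], dtype=int32)) (array([297.69387755, 170.73469388]), array([296, 165,   5,  12,  49], dtype=int32))
(array([589.1413208 ,  24.05619937, 244.52699571]), np.float64(8.57935568223649)) 61.15182068148145
finger ang 73.73693867683666 rad 75.26616845020672 [-1.1  0.9  0.2] [571.1  25.3 230.2]
[[0.16, -0.06, -0.01], [0.32, -0.12, -0.01], [0.48, -0.19, -0.01], [0.63, -0.28, -0.01], [0.78, -0.37, -0.01], [0.92, -0.47, -0.01], [1.06, -0.57, -0.01], [1.19, -0.68, -0.01], [1.31, -0.8, -0.01], [1.43, -0.93, -0.01], [1.54, -1.07, -0.01], [1.64, -1.21, -0.01], [1.73, -1.35, -0.01], [1.82, -1.5, -0.01], [1.89, -1.66, -0.01], [1.96, -1.82, -0.01], [2.02, -1.98, -0.01], [2.06, -2.15, -0.01], [2.1, -2.32, -0.01], [2.13, -2.49, -0.01]]
```

View pics/m5.png

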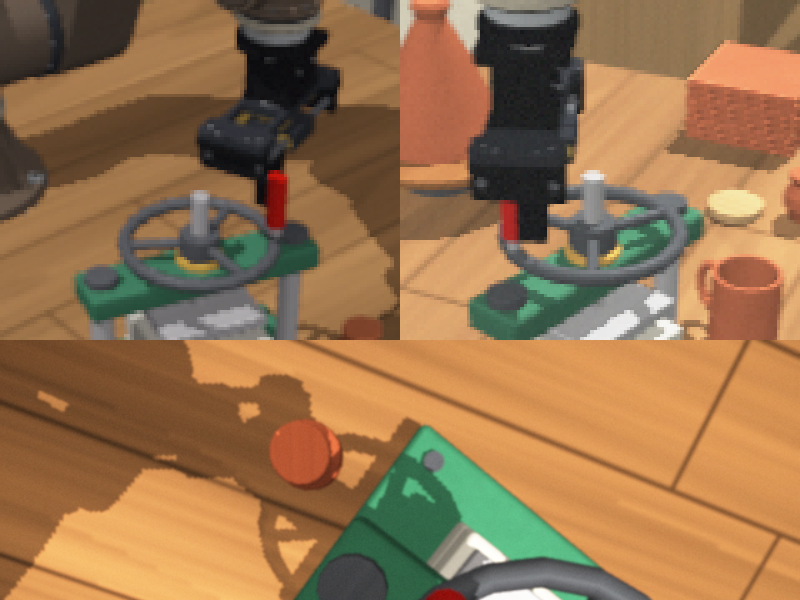

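Still in contact, with the handle at about 57°. The side view is partly hidden. Carrying on.

apply_moves(
  offset=[
    [0.16, -0.06, 0],
    [0.32, -0.12, 0],
    [0.48, -0.19, 0],
    [0.63, -0.28, 0],
    [0.78, -0.37, 0],
    [0.92, -0.47, 0],
    [1.06, -0.57, 0],
    [1.19, -0.68, 0],
    [1.31, -0.8, 0],
    [1.43, -0.93, 0],
    [1.54, -1.07, 0],
    [1.64, -1.21, 0],
    [1.73, -1.35, 0],
    [1.82, -1.5, 0],
    [1.89, -1.66, 0],
    [1.96, -1.82, 0],
    [2.02, -1.98, 0],
    [2.06, -2.15, 0],
    [2.1, -2.32, 0],
    [2.13, -2.49, 0],
  ],
  yaw=[0, 0, 0, 0, 0, 0, 0, 0, 0, 0, 0, 0, 0, 0, 0, 0, 0, 0, 0, 0],
  jaw=[1, 1, 1, 1, 1, 1, 1, 1, 1, 1, 1, 1, 1, 1, 1, 1, 1, 1, 1, 1],
)

```text
t: 13.28
eef_pos: [624.4, -37.2, 230.2]
tcp_rot: [-3.052, 1.569, 0.445]
ft_force: [-3.0, 4.4, 1.1]
opening: 0.007
```

```bash
python3 look.py m6; python3 arc.py 66 20
```

```text
13.275 [624.4 -37.2 230.2] [-3.   4.4  1.1] 0.006580455881668358 [-0.17  0.48  1.54  0.    1.12  1.05]
(array([327.08333333, 193.86111111]), array([324, 188,   7,  13,  72], dtype=int32)) (array([302.5, 156.5]), array([302, 151,   2,  12,  24], dtype=int32))
(array([621.76787542, -58.21987269, 240.67445777]), np.float64(1.021455484966212)) 351.1145541908873
finger ang 7.276559517333606 rad 75.11421014254192 [-1.3  0.   1.7] [624.5 -37.5 230.2]
[[0.02, -0.17, -0.01], [0.02, -0.35, -0.01], [0.02, -0.52, -0.01], [0.0, -0.69, -0.01], [-0.02, -0.86, -0.01], [-0.05, -1.03, -0.01], [-0.09, -1.2, -0.01], [-0.15, -1.36, -0.01], [-0.21, -1.52, -0.01], [-0.28, -1.68, -0.01], [-0.36, -1.84, -0.01], [-0.45, -1.98, -0.01], [-0.54, -2.13, -0.01], [-0.65, -2.27, -0.01], [-0.76, -2.4, -0.01], [-0.88, -2.52, -0.01], [-1.01, -2.64, -0.01], [-1.14, -2.75, -0.01], [-1.28, -2.85, -0.01], [-1.42, -2.94, -0.01]]
```

View pics/m6.png

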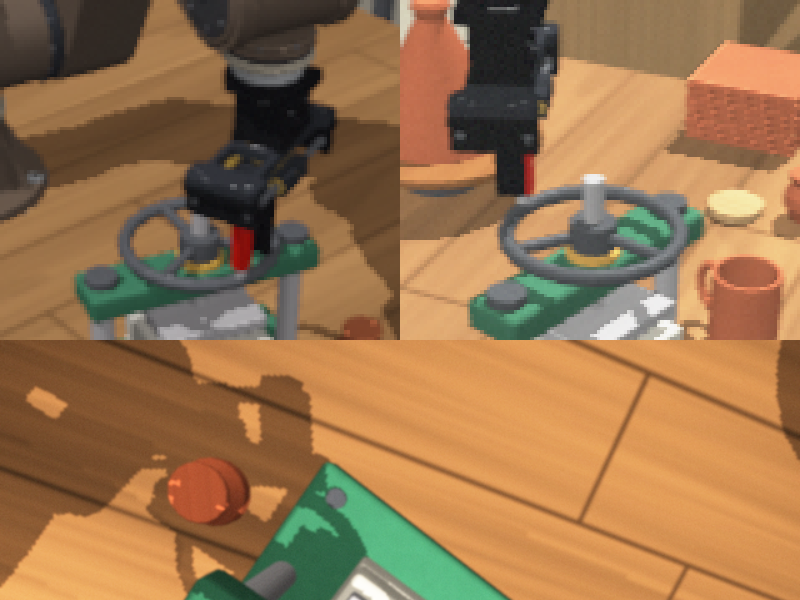

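The handle is at about 351°, with 131° left to its start at 220°.

apply_moves(
  offset=[
    [0.02, -0.17, 0],
    [0.02, -0.35, 0],
    [0.02, -0.52, 0],
    [0.0, -0.69, 0],
    [-0.02, -0.86, 0],
    [-0.05, -1.03, 0],
    [-0.09, -1.2, 0],
    [-0.15, -1.36, 0],
    [-0.21, -1.52, 0],
    [-0.28, -1.68, 0],
    [-0.36, -1.84, 0],
    [-0.45, -1.98, 0],
    [-0.54, -2.13, 0],
    [-0.65, -2.27, 0],
    [-0.76, -2.4, 0],
    [-0.88, -2.52, 0],
    [-1.01, -2.64, 0],
    [-1.14, -2.75, 0],
    [-1.28, -2.85, 0],
    [-1.42, -2.94, 0],
  ],
  yaw=[0, 0, 0, 0, 0, 0, 0, 0, 0, 0, 0, 0, 0, 0, 0, 0, 0, 0, 0, 0],
  jaw=[1, 1, 1, 1, 1, 1, 1, 1, 1, 1, 1, 1, 1, 1, 1, 1, 1, 1, 1, 1],
)

```text
t: 15.92
eef_pos: [588.8, -111.2, 230.2]
tcp_rot: [2.859, 1.568, 0.072]
ft_force: [2.9, 1.9, -0.4]
opening: 0.006
```

```bash
python3 look.py m7; python3 arc.py 48 16
```

```text
15.925 [ 588.8 -111.2  230.2] [ 2.9  1.9 -0.4] 0.0059015750150615 [-0.3   0.44  1.61  0.    1.09  0.92]
(array([300.65714286, 195.82857143]), array([298, 192,   6,   8,  35], dtype=int32)) (array([326.77027027, 149.94594595]), array([324, 143,   6,  15,  74], dtype=int32))
(array([ 576.23169405, -128.14052913,  240.05474163]), np.float64(1.0795252351800975)) 287.91535584814955
finger ang 300.9623711745412 rad 74.97253875465447 [ 0.1 -0.6 -0.7] [ 588.6 -111.3  230.2]
[[-0.14, -0.08, -0.01], [-0.28, -0.15, -0.01], [-0.42, -0.21, -0.01], [-0.57, -0.27, -0.01], [-0.72, -0.31, -0.01], [-0.87, -0.35, -0.01], [-1.02, -0.38, -0.01], [-1.18, -0.41, -0.01], [-1.34, -0.42, -0.01], [-1.49, -0.43, -0.01], [-1.65, -0.43, -0.01], [-1.81, -0.42, -0.01], [-1.96, -0.4, -0.01], [-2.12, -0.37, -0.01], [-2.27, -0.34, -0.01], [-2.42, -0.3, -0.01]]
```

View pics/m7.png

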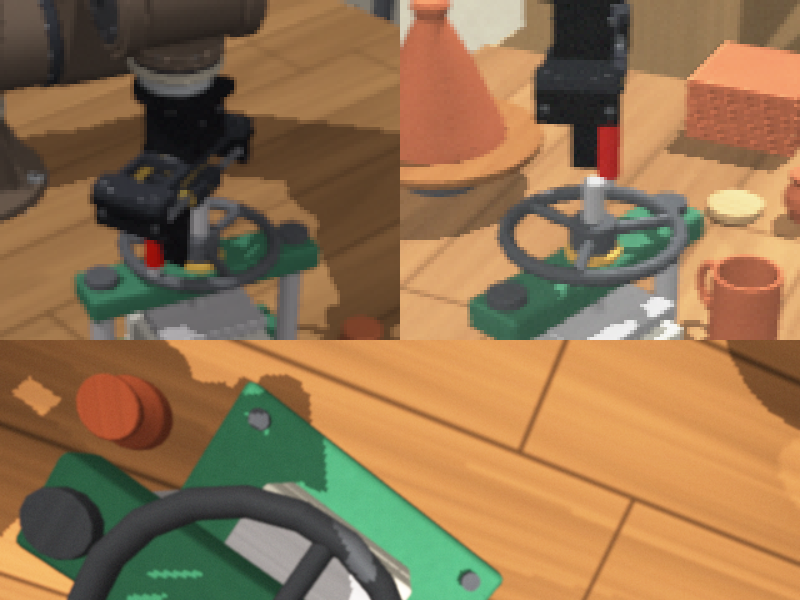

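apply_moves(
  offset=[
    [-0.14, -0.08, 0],
    [-0.28, -0.15, 0],
    [-0.42, -0.21, 0],
    [-0.57, -0.27, 0],
    [-0.72, -0.31, 0],
    [-0.87, -0.35, 0],
    [-1.02, -0.38, 0],
    [-1.18, -0.41, 0],
    [-1.34, -0.42, 0],
    [-1.49, -0.43, 0],
    [-1.65, -0.43, 0],
    [-1.81, -0.42, 0],
    [-1.96, -0.4, 0],
    [-2.12, -0.37, 0],
    [-2.27, -0.34, 0],
    [-2.27, -0.34, 0],
  ],
  yaw=[0, 0, 0, 0, 0, 0, 0, 0, 0, 0, 0, 0, 0, 0, 0, 0],
  jaw=[1, 1, 1, 1, 1, 1, 1, 1, 1, 1, 1, 1, 1, 1, 1, 1],
)

```text
t: 18.08
eef_pos: [531.4, -119.8, 230.3]
tcp_rot: [2.635, 1.57, -0.153]
ft_force: [1.9, -0.3, 0.2]
opening: 0.003
```

```bash
python3 look.py m8; python3 arc.py 20 10
```

```text
18.075 [ 531.4 -119.8  230.3] [ 1.9 -0.3  0.2] 0.0027587387355309688 [-0.34  0.36  1.74  0.    1.04  0.87]
None (array([344.24761905, 153.96190476]), array([341, 145,   7,  19, 105], dtype=int32))
finger ang 255.80990237980728 rad 75.07483174019757 [ 0.3 -0.8 -0.1] [ 531.6 -119.8  230.2]
[[-0.1, 0.03, -0.01], [-0.2, 0.06, -0.01], [-0.3, 0.09, -0.01], [-0.4, 0.13, -0.01], [-0.49, 0.17, -0.01], [-0.59, 0.22, -0.01], [-0.68, 0.27, -0.01], [-0.77, 0.32, -0.01], [-0.86, 0.37, -0.01], [-0.95, 0.43, -0.01]]
```

View pics/m8.png

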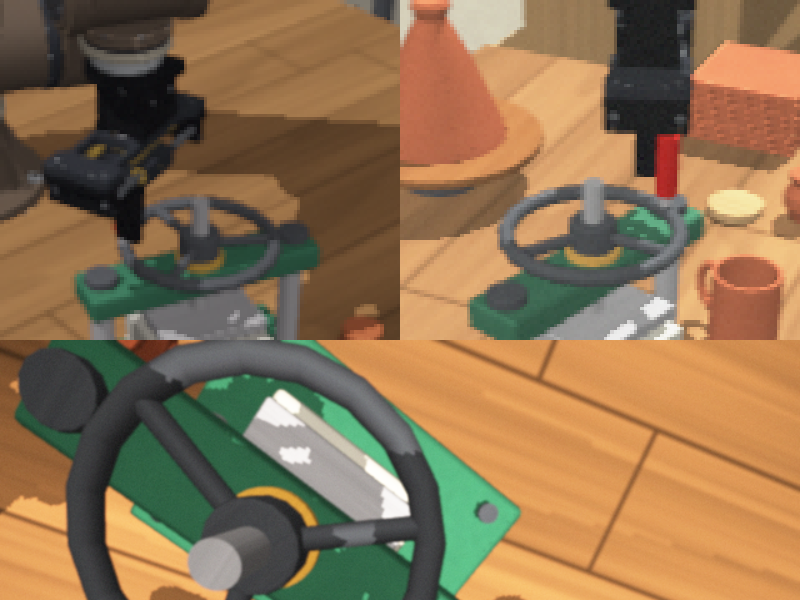

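```bash
cat > ang.py <<'E'
from h import *; from cell import env
b=env.read_camera("side");a=env.read_camera("scene")
def A(c,p):
    q=plane(c,*p,249)[:2]-[550,-47]; return np.degrees(np.arctan2(q[1],q[0]))%360,np.hypot(*q)
for n,c in(("side",b),("scene",a)):
    f=cv2.imread(f"pics/{n}0.png")[:,:,::-1]; r0=red({"frame":f}); r=red(c)
    print(n,"start",r0,A(c,r0[0]),"now",r and (r,A(c,r[0])))
E
python3 ang.py
```

```text
side start (array([347.90697674, 157.88372093]), array([345, 149,   6,  18,  86], dtype=int32)) (np.float64(218.18242972628647), np.float64(71.27857776919916)) now ((array([344.21904762, 153.85714286]), array([341, 145,   7,  19, 105], dtype=int32)), (np.float64(239.48577883732173), np.float64(73.25295753394671)))
scene start (array([291.86666667, 178.51111111]), array([289, 171,   7,  16,  90], dtype=int32)) (np.float64(218.62567749925807), np.float64(75.56738414645814)) now ((array([289., 186.]), array([289, 186,   1,   1,   1], dtype=int32)), (np.float64(250.2570085491709), np.float64(87.49629103366033)))
```

apply_moves(
  offset=[
    [-0.1, 0.03, 0],
    [-0.2, 0.06, 0],
    [-0.3, 0.09, 0],
    [-0.4, 0.13, 0],
    [-0.49, 0.17, 0],
    [-0.59, 0.22, 0],
    [-0.68, 0.27, 0],
    [-0.77, 0.32, 0],
    [-0.86, 0.37, 0],
    [-0.86, 0.37, 0],
    [-0.86, 0.37, 0],
  ],
  yaw=[0, 0, 0, 0, 0, 0, 0, 0, 0, 0, 0],
  jaw=[1, 1, 1, 1, 1, 1, 1, 1, 1, 1, 1],
)

```text
t: 19.7
eef_pos: [509.9, -110.4, 230.1]
tcp_rot: [-2.636, 1.57, 0.859]
ft_force: [-0.4, -1.6, 0.6]
opening: 0.004
```

```bash
python3 ang.py; python3 arc.py 3 3
```

```text
side start (array([347.90697674, 157.88372093]), array([345, 149,   6,  18,  86], dtype=int32)) (np.float64(218.18242972628647), np.float64(71.27857776919916)) now ((array([347.70967742, 156.82795699]), array([345, 148,   7,  19,  93], dtype=int32)), (np.float64(223.20845306700727), np.float64(72.90654848603953)))
scene start (array([291.86666667, 178.51111111]), array([289, 171,   7,  16,  90], dtype=int32)) (np.float64(218.62567749925807), np.float64(75.56738414645814)) now None
finger ang 237.79153854883353 rad 75.01029398209441 [-0.3 -0.7  0.2] [ 510.  -110.5  230.1]
[[-0.04, 0.03, -0.0], [-0.09, 0.06, -0.0], [-0.13, 0.09, -0.0]]
```

apply_moves(
  offset=[
    [-0.04, 0.03, 0],
    [-0.09, 0.06, 0],
    [-0.13, 0.09, 0],
    [-0.13, 0.09, 0],
    [-0.13, 0.09, 0],
    [0.0, 0.0, 0],
    [0.4, -0.19, 0],
    [0.9, -0.35, 0],
    [0.9, -0.35, 0],
    [0.9, -0.35, 0],
  ],
  yaw=[0, 0, 0, 0, 0, 0, 0, 0, 0, 0],
  jaw=[1, 1, 1, 1, 1, 1, 1, 1, 1, 1],
)

```text
t: 21.05
eef_pos: [532.4, -119.1, 229.9]
tcp_rot: [-1.654, 1.57, 1.842]
ft_force: [-0.4, -0.3, 0.6]
opening: 0.007
```

```bash
python3 ang.py; python3 look.py m9; python3 - <<'E'
import cv2,numpy as np
a=cv2.imread('pics/m2.png')[340:];b=cv2.imread('pics/m9.png')[340:]
cv2.imwrite('pics/cmp.png',np.vstack([a,b]))
E
```

```text
side start (array([347.90697674, 157.88372093]), array([345, 149,   6,  18,  86], dtype=int32)) (np.float64(218.18242972628647), np.float64(71.27857776919916)) now ((array([348.28571429, 158.52380952]), array([346, 150,   6,  18,  84], dtype=int32)), (np.float64(214.96073918995648), np.float64(71.29252311871045)))
scene start (array([291.86666667, 178.51111111]), array([289, 171,   7,  16,  90], dtype=int32)) (np.float64(218.62567749925807), np.float64(75.56738414645814)) now None
21.15 [ 532.3 -119.1  230.1] [0.3 0.4 0.4] 0.005728526577839818 [-0.34  0.36  1.74  0.    1.04  0.87]
None (array([348.31707317, 158.68292683]), array([346, 150,   6,  18,  82], dtype=int32))
```

View pics/cmp.png

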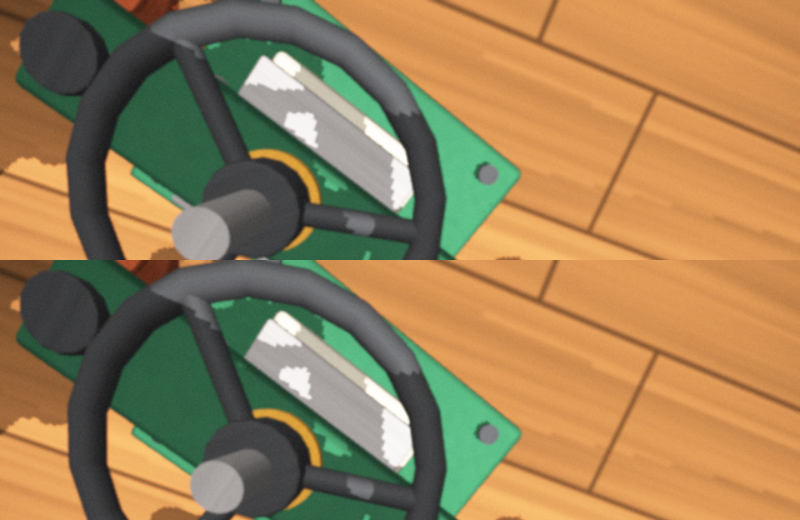

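The spokes look slightly past their start position. To measure it, I'll cast the dark spoke pixels onto the wheel plane in both wrist views, which were taken from the same pose.

```bash
cat > spoke.py <<'E'
from h import *; from cell import env
s=env.state(); w=env.read_camera("wrist"); wr=w["frame"]
T0=R.from_euler('xyz',s["tcp_rot"]).as_matrix()
def go(img,pos,z=207):  # img BGR 800-wide scale 1.25
    T=np.eye(4);T[:3,:3]=T0;T[:3,3]=pos;T=T@w["hand_eye"]
    f=img.astype(int); g=f.max(2); m=(g<125)&(g-f.min(2)<16)
    v,u=np.nonzero(m); u=(u+.5)/1.25-.5; v=(v+.5)/1.25-.5
    d=T[:3,:3]@np.array([(u-w["cx"])/w["fx"],(v-w["cy"])/w["fy"],np.ones_like(u)])
    o=T[:3,3]; k=(z-o[2])/d[2]; q=np.array([o[0]+d[0]*k-550,o[1]+d[1]*k+47])
    r=np.hypot(*q);t=np.degrees(np.arctan2(q[1],q[0]))%360
    sel=(r>35)&(r<60)
    h,_=np.histogram(t[sel],bins=72,range=(0,360)); print({5*i:int(x) for i,x in enumerate(h) if x>25})
    return r[sel],t[sel]
W=cv2.resize(wr[:,:,::-1],(800,500))[:260]
A=go(cv2.imread("pics/m2.png")[340:],[532.5,-119.2,230.1]);B=go(W,s["eef_pos"])
np.savez("sp.npz",ra=A[0],ta=A[1],rb=B[0],tb=B[1])
E
python3 spoke.py
```

```text
{30: 189, 35: 660, 40: 661, 45: 272, 270: 61, 275: 483, 280: 459, 285: 263}
{30: 563, 35: 664, 40: 484, 270: 360, 275: 456, 280: 423, 285: 27}
```

```bash
cat >> spoke.py <<'E'
for lo,hi in((25,55),(262,295)):
    o=[]
    for r,t in(A,B):
        ms=[np.mean(t[(t>lo)&(t<hi)&(r>a)&(r<a+5)]) for a in range(35,60,5)]
        o.append(np.array(ms))
    print(o[0].round(1),o[1].round(1),"diff",(o[1]-o[0]).round(1),np.median(o[1]-o[0]))
E
python3 spoke.py; python3 arc.py 0 1 | head -1
```

```text
{30: 189, 35: 659, 40: 662, 45: 271, 270: 61, 275: 483, 280: 457, 285: 265}
{25: 29, 30: 565, 35: 663, 40: 488, 270: 358, 275: 464, 280: 423, 285: 30}
[40.5 40.5 40.3 39.6 40.5] [37.1 37.2 37.1 37.1 37.2] diff [-3.4 -3.4 -3.2 -2.5 -3.3] -3.2729351628120043
[281.  281.1 280.9 281.6 281.5] [278.  277.9 278.  278.6 278.3] diff [-3.1 -3.2 -2.9 -3.  -3.2] -3.0857268160546028
finger ang 256.30326466279035 rad 74.26271390438777 [-0.5  0.8  0.2] [ 532.4 -119.2  230.2]
```

Both the spokes and the side view show an overshoot of about 3.2°. I'll lift over the handle and nudge it back from the other side.

apply_moves(
  offset=[
    [0, 0, 1],
    [0, 0, 2],
    [0, 0, 3.2],
    [0, 0, 3.2],
    [-0.6, 0.7, 3.2],
    [-1.2, 1.4, 3.2],
    [-1.8, 2.2, 3.2],
    [-2.3, 2.9, 3.2],
    [-2.3, 2.9, 3.2],
    [-2.3, 2.9, 3.2],
    [-2.3, 2.9, 2.4],
    [-2.3, 2.9, 1.6],
    [-2.3, 2.9, 0.8],
    [-2.3, 2.9, 0],
    [-2.3, 2.9, 0],
    [-2.3, 2.9, 0],
  ],
  yaw=[0, 0, 0, 0, 0, 0, 0, 0, 0, 0, 0, 0, 0, 0, 0, 0],
  jaw=[1, 1, 1, 1, 1, 1, 1, 1, 1, 1, 1, 1, 1, 1, 1, 1],
)

```text
t: 23.4
eef_pos: [475.4, -47.0, 230.7]
tcp_rot: [2.846, 1.57, 0.058]
ft_force: [0.1, -0.6, 0.2]
opening: 0.001
```

```bash
python3 ang.py; python3 look.py m10; python3 arc.py -20 10
```

```text
side start (array([347.90697674, 157.88372093]), array([345, 149,   6,  18,  86], dtype=int32)) (np.float64(218.18242972628647), np.float64(71.27857776919916)) now None
scene start (array([291.86666667, 178.51111111]), array([289, 171,   7,  16,  90], dtype=int32)) (np.float64(218.62567749925807), np.float64(75.56738414645814)) now ((array([292.        , 177.29761905]), array([290, 169,   5,  18,  84], dtype=int32)), (np.float64(213.07227305270118), np.float64(77.17335205179505)))
23.5 [475.3 -46.9 230.9] [0.  0.5 0.3] 0.003936645159046972 [-0.24  0.26  1.89  0.    0.99  0.98]
(array([292.02409639, 177.20481928]), array([290, 169,   5,  18,  83], dtype=int32)) None
finger ang 179.76787514983505 rad 74.91134452984332 [ 0.  -0.8 -0.7] [475.1 -46.7 230.7]
[[0.0, -0.1, -0.03], [0.01, -0.21, -0.03], [0.01, -0.31, -0.03], [0.02, -0.42, -0.03], [0.04, -0.52, -0.03], [0.06, -0.62, -0.03], [0.08, -0.73, -0.03], [0.11, -0.83, -0.03], [0.14, -0.93, -0.03], [0.17, -1.03, -0.03]]
```

View pics/m10.png

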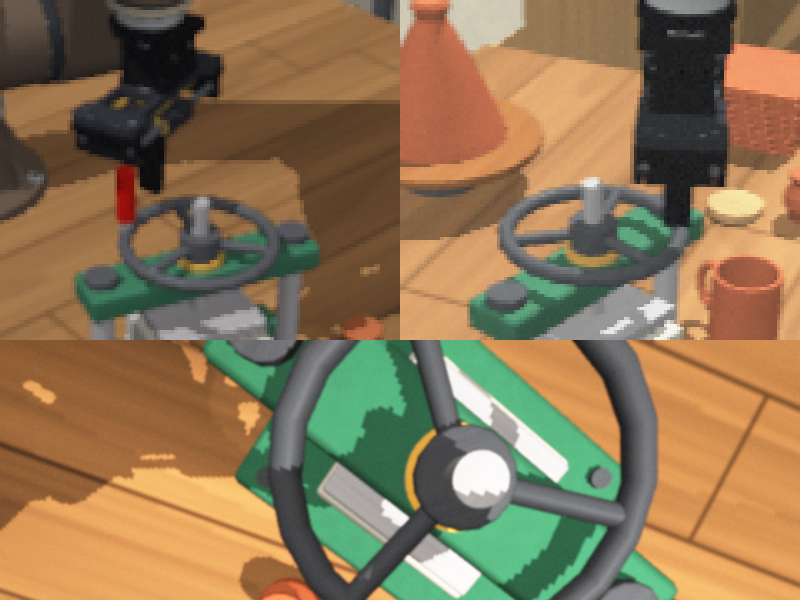

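```bash
cat > sp2.py <<'E'
import io,contextlib
with contextlib.redirect_stdout(io.StringIO()):
    from spoke import *
r,t=B
for c in(38,158,278):
    ms=[]
    for a in range(35,60,5):
        k=t[(abs(t-c)<14)&(r>a)&(r<a+5)]
        ms.append(np.mean(k) if len(k)>20 else np.nan)
    print(c,np.array(ms).round(1),round(float(np.nanmedian(ms)),1))
E
python3 sp2.py
```

```text
38 [39.1 38.9 38.7 39.  42.2] 39.0
158 [156.8 156.6 157.  157.  157.2] 157.0
278 [277.4 277.2 276.9 279.  277.1] 277.2
```

apply_moves(
  offset=[
    [0.0, -0.1, 0],
    [0.01, -0.21, 0],
    [0.01, -0.31, 0],
    [0.02, -0.42, 0],
    [0.04, -0.52, 0],
    [0.06, -0.62, 0],
    [0.08, -0.73, 0],
    [0.11, -0.83, 0],
    [0.14, -0.93, 0],
    [0.16, -1.0, 0],
    [0.16, -1.0, 0],
    [0.16, -1.0, 0],
  ],
  yaw=[0, 0, 0, 0, 0, 0, 0, 0, 0, 0, 0, 0],
  jaw=[1, 1, 1, 1, 1, 1, 1, 1, 1, 1, 1, 1],
)

```text
t: 25.2
eef_pos: [479.0, -71.6, 230.6]
tcp_rot: [2.897, 1.57, 0.109]
ft_force: [0.6, -0.2, -0.2]
opening: 0.009
```

```bash
python3 sp2.py; python3 ang.py|tail -1;  python3 arc.py -3 3
```

```text
38 [38.5 38.4 38.9  nan  nan] 38.5
158 [156.3 157.2 157.3 157.3 157.1] 157.2
278 [277.3 277.5 277.  276.9 276.9] 277.0
scene start (array([291.86666667, 178.51111111]), array([289, 171,   7,  16,  90], dtype=int32)) (np.float64(218.62567749925807), np.float64(75.56738414645814)) now ((array([292.45454545, 177.76136364]), array([290, 170,   6,  17,  88], dtype=int32)), (np.float64(214.84265277028004), np.float64(74.87553067822898)))
finger ang 199.11922605399698 rad 75.12952900564522 [-0.8  0.7 -0.1] [479.  -71.6 230.6]
[[0.02, -0.05, -0.02], [0.04, -0.1, -0.02], [0.06, -0.15, -0.02]]
  return _methods._mean(a, axis=axis, dtype=dtype,
  ret = ret.dtype.type(ret / rcount)
```

apply_moves(
  offset=[
    [0.02, -0.05, 0],
    [0.04, -0.1, 0],
    [0.06, -0.15, 0],
    [0.06, -0.15, 0],
    [0.06, -0.15, 0],
  ],
  yaw=[0, 0, 0, 0, 0],
  jaw=[1, 1, 1, 1, 1],
)

```text
t: 25.98
eef_pos: [480.5, -75.3, 230.6]
tcp_rot: [2.944, 1.57, 0.157]
ft_force: [-0.4, 3.0, 0.5]
opening: 0.008
```

```bash
python3 sp2.py 2>/dev/null; python3 ang.py|tail -1;  python3 arc.py -3 3
```

```text
38 [39.7 39.7 40.  43.5  nan] 39.8
158 [158.3 158.6 158.7 158.6 158.6] 158.6
278 [278.8 278.8 278.6 278.4 278.4] 278.6
scene start (array([291.86666667, 178.51111111]), array([289, 171,   7,  16,  90], dtype=int32)) (np.float64(218.62567749925807), np.float64(75.56738414645814)) now ((array([292.46067416, 178.01123596]), array([290, 170,   6,  17,  89], dtype=int32)), (np.float64(215.98900884130535), np.float64(74.42892119296059)))
finger ang 202.13539934930168 rad 75.02938574003755 [-0.2  4.9 -0.2] [480.5 -75.3 230.6]
[[0.02, -0.05, -0.02], [0.04, -0.1, -0.02], [0.06, -0.14, -0.02]]
```

apply_moves(
  offset=[
    [0.02, -0.05, 0],
    [0.04, -0.09, 0],
    [0.04, -0.09, 0],
    [0.04, -0.09, 0],
  ],
  yaw=[0, 0, 0, 0],
  jaw=[1, 1, 1, 1],
)

```text
t: 26.62
eef_pos: [481.6, -77.6, 230.6]
tcp_rot: [2.787, 1.569, -0.0]
ft_force: [-0.0, 2.8, 0.4]
opening: 0.003
```

```bash
python3 sp2.py 2>/dev/null; python3 ang.py|tail -1;  python3 arc.py -3 3
```

```text
38 [41.8 41.8 41.7 44.7  nan] 41.8
158 [160.3 160.7 160.7 160.8 160.7] 160.7
278 [281.  280.9 280.7 280.6 280.6] 280.7
scene start (array([291.86666667, 178.51111111]), array([289, 171,   7,  16,  90], dtype=int32)) (np.float64(218.62567749925807), np.float64(75.56738414645814)) now ((array([292.08641975, 178.35802469]), array([290, 170,   5,  17,  81], dtype=int32)), (np.float64(217.80754266547973), np.float64(75.08162677319575)))
finger ang 204.0957010733169 rad 75.0057816596485 [-0.2  2.5  1.2] [481.5 -77.6 230.6]
[[0.02, -0.05, -0.03], [0.04, -0.09, -0.03], [0.07, -0.14, -0.03]]
```

apply_moves(
  offset=[
    [-0.1, 0.4, 0],
    [-0.24, 0.9, 0],
    [-0.24, 1.2, 0],
    [-0.24, 1.2, 0],
    [-0.24, 1.2, 1],
    [-0.24, 1.2, 2.2],
    [-0.24, 1.2, 3.3],
    [-0.24, 1.2, 3.3],
    [0.5, 0.4, 3.3],
    [1.2, -0.5, 3.3],
    [1.9, -1.3, 3.3],
    [1.93, -1.96, 2.96],
    [1.93, -1.96, 2.96],
    [1.93, -1.96, 2.96],
  ],
  yaw=[0, 0, 0, 0, 0, 0, 0, 0, 0, 0, 0, 0, 0, 0],
  jaw=[1, 1, 1, 1, 1, 1, 1, 1, 1, 1, 1, 1, 1, 1],
)

```text
t: 28.52
eef_pos: [529.2, -126.2, 304.4]
tcp_rot: [-3.101, 1.57, 0.395]
ft_force: [0.7, 0.5, -0.5]
opening: 0.003
```

```bash
python3 ang.py; sed -i 's#pics/m2.png")\[340:\],\[532.5,-119.2,230.1\]#pics/m1.png")[340:],[529.7,-126.7,304.6]#' spoke.py; python3 spoke.py; python3 look.py m11; python3 - <<'E'
import cv2,numpy as np
a=cv2.imread('pics/m1.png')[340:];b=cv2.imread('pics/m11.png')
cv2.imwrite('pics/cmp2.png',np.vstack([a,b[340:]]))
E
```

```text
side start (array([347.90697674, 157.88372093]), array([345, 149,   6,  18,  86], dtype=int32)) (np.float64(218.18242972628647), np.float64(71.27857776919916)) now ((array([347.975, 158.275]), array([345, 150,   6,  17,  80], dtype=int32)), (np.float64(216.2822433498396), np.float64(70.80742830765487)))
scene start (array([291.86666667, 178.51111111]), array([289, 171,   7,  16,  90], dtype=int32)) (np.float64(218.62567749925807), np.float64(75.56738414645814)) now ((array([291.97183099, 179.3943662 ]), array([290, 172,   5,  15,  71], dtype=int32)), (np.float64(222.68981738455292), np.float64(74.21118565956642)))
{30: 48, 35: 333, 40: 342, 45: 143, 95: 113, 100: 105, 155: 247, 160: 268, 165: 68, 275: 271, 280: 294, 285: 138}
{30: 40, 35: 325, 40: 344, 45: 157, 95: 105, 100: 110, 155: 235, 160: 268, 165: 79, 275: 261, 280: 295, 285: 150}
[40.9 40.4 40.2 40.8 40.7] [41.  40.6 40.5 41.  41. ] diff [0.1 0.2 0.3 0.2 0.3] 0.22047960033803804
[281.4 281.1 281.8 281.5 281.3] [281.4 281.3 281.9 282.1 281.5] diff [-0.   0.2  0.1  0.6  0.2] 0.18497273404614134
28.675 [ 529.6 -126.1  305. ] [-0.3  0.3 -0.5] 0.00699020929002887 [-0.36  0.29  1.63  0.    1.22  0.86]
(array([291.95833333, 179.29166667]), array([290, 172,   5,  15,  72], dtype=int32)) (array([347.9625, 158.1875]), array([345, 150,   6,  17,  80], dtype=int32))
(array([493.96159449, -94.81809372, 246.94168278]), np.float64(2.5361174317284725)) 220.4744353940086
```

View pics/cmp2.png

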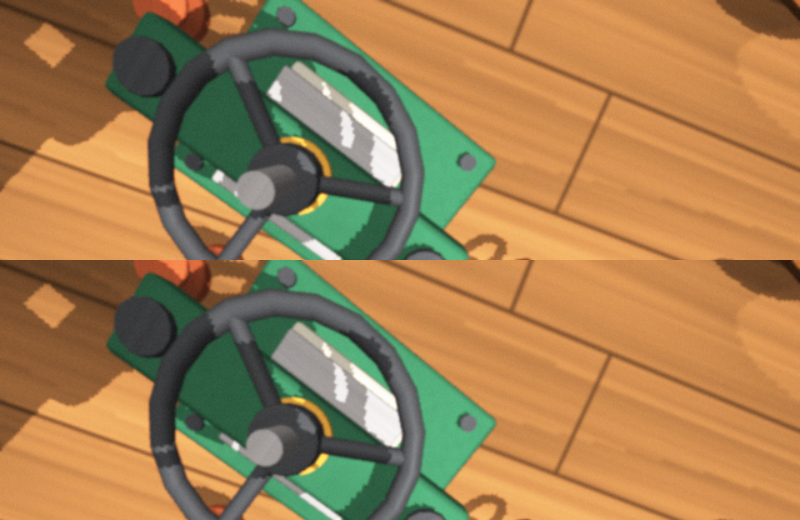

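The wheel is within 0.2° of its start. Before handing in, I'll check the bystanders by differencing against the first pictures.

```bash
python3 - <<'E'
from h import *; from cell import env
for n in("scene","side"):
    f=env.read_camera(n)["frame"][:,:,::-1]; d=(np.abs(f.astype(int)-cv2.imread(f"pics/{n}0.png")).max(2)>50).astype(np.uint8)
    d=cv2.morphologyEx(d,cv2.MORPH_OPEN,np.ones((2,2)))
    k,l,s,c=cv2.connectedComponentsWithStats(d)
    print(n,[tuple(map(int,x)) for x in s[1:] if x[4]>15])
    cv2.imwrite(f"pics/{n}_end.png",f)
print(env.state()["ft_force"])
E
```

```text
scene [(137, 0, 15, 7, 96), (156, 0, 8, 6, 34), (169, 0, 100, 134, 6179), (259, 0, 54, 41, 1266), (158, 8, 8, 16, 81), (105, 22, 37, 60, 643), (144, 29, 22, 51, 664), (268, 54, 22, 16, 142), (95, 77, 7, 3, 16), (264, 76, 31, 17, 266), (279, 76, 39, 27, 471), (100, 82, 6, 8, 31), (135, 89, 7, 8, 27), (292, 111, 6, 4, 17), (284, 115, 117, 112, 4170), (83, 117, 27, 27, 497), (65, 147, 68, 70, 1557), (212, 147, 11, 8, 67), (256, 148, 15, 16, 139), (297, 173, 16, 9, 106), (159, 175, 132, 85, 2552), (78, 176, 11, 6, 29), (117, 179, 10, 21, 135), (296, 185, 13, 13, 118), (319, 184, 13, 8, 54), (317, 210, 19, 8, 80)]
side [(315, 0, 131, 82, 5198), (543, 0, 11, 15, 101), (490, 17, 56, 116, 4375), (470, 37, 11, 6, 55), (329, 50, 32, 85, 1661), (231, 93, 252, 307, 26794), (464, 92, 10, 6, 48), (481, 133, 65, 103, 4226), (458, 147, 10, 5, 46), (321, 155, 6, 5, 25), (301, 188, 14, 7, 46), (337, 190, 10, 6, 28), (553, 194, 14, 7, 32), (339, 197, 9, 7, 43), (537, 201, 11, 8, 63), (451, 205, 4, 12, 29), (537, 210, 10, 23, 167), (561, 214, 43, 60, 1585), (282, 233, 6, 4, 16), (291, 262, 11, 7, 43), (498, 271, 47, 19, 198), (472, 303, 10, 7, 38), (533, 324, 23, 11, 133), (523, 336, 33, 28, 668), (473, 366, 34, 34, 819)]
[ 0.45752284 -0.34879475  0.42107547]
```

View pics/scene_end.png

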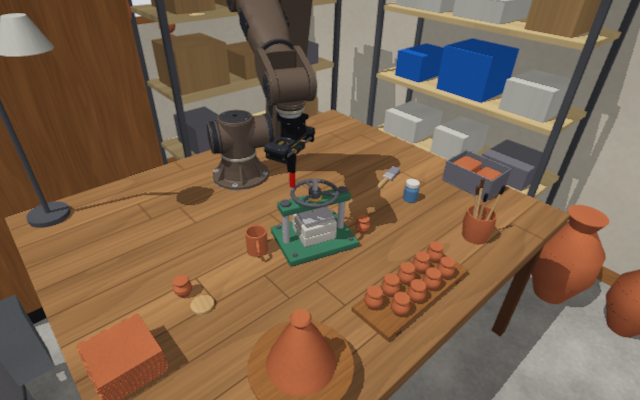

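View pics/side_end.png

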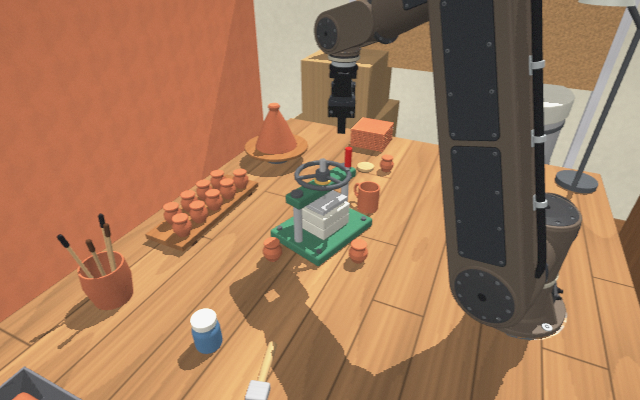

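The pots, mug, jar, brush and rib are at the same pixels as before. The image differences are only the arm, its shadow, and the lowered screw and plate.

```bash
python3 -c "
from cell import env
print(env.job_done(), env.state()['t'])"
```

```text
the job is handed in; nothing more can be done
the job is handed in; nothing more can be done
```

I turned the press's hand wheel one full turn clockwise by pushing the red handle with the shut fingertips. The contact forces I read were about 5 N, and nothing was gripped. I handed the job in at about 29 s.

- **Overshoot:** the first pass went about 3.2° too far. I lifted over the handle and nudged it back from the other side, so the wheel moved slightly anticlockwise at the end.
- **Final angle:** in wrist views from nearly the same pose, the wheel spokes are within 0.2° of where they started. The handle's triangulated position is within about 0.6 mm of its position before the turn.
- **Check that disagreed:** the single-camera handle angles differed from the start by -2° (side) and +4° (scene). The gripper hides part of the handle in the scene view. I treated both as pixel noise and relied on the spokes.
- **Surroundings:** comparing start and end pictures, the pots, mug, jar, brush and rib all stayed where they were. At hand-in the fingers were clear above everything, with about 0 N on the wrist.

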